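# Press the lid onto a mushroom jar and keep it clamped

## Task

Close the jar of mushrooms: slide the carriage it stands on along its rails under the head of the green press until it is fully home against the end stop, then press the red knob 28 mm straight down so that the press foot pushes the lid fully on, and keep it held down there. The knob must never reach the bottom of its 40 mm travel; do not tip the jar or disturb the other things on the table. The program finishes while still holding the knob down.

Things in the scene. Friction and masses are not known exactly. Their poses are not given: they have to be found in the camera images.
- press: Green lid press, fixed. Origin on the table top under the plunger axis; +x runs along the carriage rails from the open front (robot's side) to the column at the back, z up. Base plate 340 x 260 mm (x -200 to +140), 12 mm thick. Column 45 x 60 mm at x = +112 mm, 217 mm tall
- beam (a point): Middle of the press's overhanging beam (36 mm wide, z 168 to 202 mm), which runs from the column to the plunger axis and ends there in a steel sleeve of radius 21 mm, z 164 to 206 mm
- gauge (a point): Middle of the red collar on the white gauge post (8 mm thick, top at z 257 mm), which stands on the beam 48 mm behind the plunger axis. It is level (z 247 mm) with the knob's flat top when the knob is 28 mm down
- handle (a point): Grasp point of the carriage's upright blue handle block: 16 mm wide across the rails (press y), 24 mm along them, top 77 mm above the table, this point at 55 mm and on the block's middle. It lies 115 mm before the jar's centre, towards the press's front, and nothing stands within 100 mm at its sides above the 28 mm high rails
- cradle (a point): Centre of the jar's seat on the white carriage plate (80 mm wide, 90 mm long, 10 mm thick), which lies loose on the base plate and slides between the two rails (2 mm clearance a side). Its press x is negative while it is out and 0 when it is fully home against the end stop, the jar then right under the foot. Sliding takes 2 to 8 N; stays where it is left
- jar: Glass jar, 60 mm diameter, loose, standing in the carriage's blue 12 mm high locating ring (2 mm clearance), its underside 22 mm above the table. Origin at the centre of its underside, z up. It rides along with the carriage
- lid_top (a point): Centre of the top of the brass-coloured lid, 60 mm diameter, of the jar in the carriage; 106 mm above the table while the lid stands proud
- lid (a joint): How far the lid is pushed on (m): 0 standing 6 mm proud, 0.006 fully on; friction 2 N, stays where it is left
- head (a joint): Travel of the plunger with its red knob (m): 0 up at rest, grows downwards, hard stop at 0.040. Return spring: 3 N to start, 120 N/m. The foot meets the proud lid after 12 mm; from there its own spring adds 500 N/m, less the 6 mm that the lid goes down. About 11 N in all at 28 mm; springs back when let go
- knob_top (a point): Centre of the flat top of the red round knob, 56 mm diameter, 30 mm high; 275 mm above the table at rest. On the plunger axis, press x = y = 0
- foot: Black rubber press foot, a disc of 44 mm diameter under the beam, sprung on the plunger; its underside is 118 mm above the table at rest. Origin on the plunger axis 118 mm below its underside
- closed_jar: Bystander: a closed jar like the other, 60 mm diameter, 78 mm tall, on the press's base plate beside the column, at the press's +y side. Origin under its centre
- spare_lids: Bystander: stack of brass-coloured lids, 60 mm diameter, 40 mm tall, on the base plate beside the column, at the -y side. Origin under its centre
- tray_left: Bystander: white tray of mushrooms, 160 x 240 x 30 mm, on the robot's left. Origin under its centre
- tray_right: Bystander: white tray of mushrooms, 160 x 240 x 30 mm, on the robot's right. Origin under its centre
- gift_box: Bystander: upright red box, 90 x 130 x 160 mm, on the robot's left. Origin under its centre
- rinse_bottle: Bystander: clear bottle with blue cap, 60 mm diameter, 130 mm tall, on the robot's right. Origin under its centre
Things that resemble listed ones, but are neither listed nor needed, are in the scene too. Leave any purple look-alike of the part that bears handle alone.

How it is judged:
On the way, in this order (a step that is already met when the one before it is completed fails the run):
1. the carriage is fully home with the jar upright under the foot, the knob still up (x of cradle in the frame of press above -0.004 m and z of cradle in the frame of press below 0.026 m and horizontal distance between lid_top and knob_top below 0.01 m and angle between jar's own z axis and vertical below 0.1 rad and value of joint head below 0.004 m), for 0.2 s.
2. the knob is 28 mm down and the lid is pressed fully on (x of cradle in the frame of press above -0.004 m and z of cradle in the frame of press below 0.026 m and horizontal distance between lid_top and knob_top below 0.01 m and angle between jar's own z axis and vertical below 0.1 rad and value of joint head between 0.024 and 0.032 m and value of joint lid above 0.0045 m and contact force between foot and jar above 2 N), for 0.3 s.
At the end, for the whole second after the job is handed in: For the last second: carriage within 4 mm of its stop, jar upright and within 10 mm of the plunger axis, robot pressing steadily on the knob (over 4 N), knob 24 to 32 mm down, lid pushed on at least 4.5 mm, foot pressing it (over 2 N) (all of step 2 and contact force between any of the fingers, the arm and head above 4 N and velocity of joint head between -0.01 and 0.01 m/s); the arm keeps its last pose, push and grip.
It fails at once if the knob is driven to the bottom of its travel (38 mm or more) (value of joint head above 0.038 m).
It fails at once if the jar is tipped (angle between jar's own z axis and vertical above 0.3 rad).
It fails at once if another thing on the table is disturbed (moved 25 mm or tipped) (distance of any of closed_jar, spare_lids, tray_left, tray_right, gift_box, rinse_bottle from where it was at the start of the episode above 0.025 m or angle between any of closed_jar, spare_lids, tray_left, tray_right, gift_box, rinse_bottle's own z axis and vertical above 0.3 rad).
It also fails if it takes over 48 s, if anything falls off the work surface, if the arm or the gripper's body presses on something with over 40 N, if the wrist force passes 120 N, or if a joint passes its speed limit or range.

## Robot

A 7-joint arm with a two-finger parallel gripper is mounted at the origin on the work surface. World frame = base frame: x ahead of the robot, y to its left, z up, the work surface at z = 0. Lengths are in m, angles in rad, forces in N, time in s.
With the tool pointing down it reaches from about 0.4 to 0.85 m from the base axis. Payload 10.4 kg.
Tool frame: the origin (TCP) lies between the finger pads; the fingertips stand 19 mm ahead of it and the grasp point (between the pads) is the TCP; z points along the fingers, y is the direction in which the jaws open and shut (so a half turn about z gives the same grasp; the last joint's range is limited). The gripper opens to 85 mm and grips with 20 to 120 N. Pads are 22 mm wide; open, the fingers measure 114 mm over their backs; the gripper's body (76 mm by 85 mm) begins 54 mm behind the grasp point. The pads swing forward as they close: fully open they stand 13 mm farther back than shut.
Start: joints at [1.208, 0.332, -0.065, 1.46, 0.022, 1.35, -0.088], TCP at [0.208, -0.589, 0.25] pointing down, gripper open.
Joint ranges: [-2.6, 2.6], [-0.5, 2.12], [-1.47, 1.34], [0.16, 2.42], [-1.27, 4.41], [0.06, 2.06], [-2.6, 2.6]. Speed limits (rad/s): [2.22, 2.22, 2.79, 2.79, 3.14, 3.14, 3.14].

## Interface

Orientations are given as a unit quaternion [x, y, z, w].
In Python, from workcell import manip gives the robot as it stands.
- The arm moves only by the shell command python3 -m jog 'ROWS' [FORCE]. ROWS is JSON, a list of rows, each an object with "offset": the shift along the tool's x, y, z as a fraction of full scale, a list of three; "rotation": the turn, a rotation vector about the tool's x, y, z as a fraction of full scale, a list of three; "fingers": the opening, from -1 (shut) to 1 (fully open), so that 0 is half open. A call has 1 to 8 rows; each row shifts and turns the commanded pose from where the row before left it, along the tool's axes as they then stand; what a row does not reach is not made up. Full scale, the value 1, is 0.15 m for a shift and 2 rad for a turn. A row lasts 1/8 s, in which the tool goes at most 62.5 mm and 10.7 degrees, less where a joint would pass 70% of its speed; a pose out of reach is approached as far as the arm can. A call with a number of a shift or a turn outside -1 to 1 is refused whole. A call with a gripper value outside its range is refused whole. The fingers move at their own pace and stop on an object; FORCE is the grip in N (left out, the last holds). Time passes only in rows, so rows that do not move let the fingers close. It gives the time, the measured TCP pose, the force and the opening at its end, in the units of the state.
- manip.get_obs(): the state, without advancing time (a new reading comes with each control period).
- manip.camera(name): name is "scene" or "top" or "wrist"; returns the picture (400x640x3 uint8, red, green, blue); there is no depth.
- manip.camera_info(name): a dict with "mtx" (3x3 intrinsics, pixels), "xyz" and "rotation" of the camera in the world. Camera axes: x right, y down, z forward; pixel columns grow to the right and rows downward; lengths in m; the calibration is good to about 2 mm. The wrist camera is an equidistant fisheye: a pixel r from the principal point sees the ray r / f radians off the axis. A picture is of the moment at which its call begins: read the wrist's pose just before it. camera_info takes no time and is no camera call; for the wrist camera it gives the pose at the moment of the call.
- manip.hand_in(): hands the job in, once; it reports no verdict.
Trained networks look in the newest picture that a camera, given by its name, has taken for a name from the list of things; names that differ only in an ending like _2 or _b are one class to them, and where a whole thing is asked for, a point or a joint stands for the part that bears it (a point fixed in the world has none). Each returns a list of dicts, best first, with "conf" (0 to 1); they miss things now and then, are a little off and sometimes report something else, mostly with a low value. They report only what shows in the picture. A call takes as long as a camera call. They do not tell look-alikes from the thing itself.
- manip.recognise(camera, query): "bbox" ([left, top, right, bottom] in pixels, round what is visible of it).
The state is a dict: "clock": time; "joint_pos": joint angles; "joint_velocities": joint speeds; "tau": joint torques, N m; "position": TCP position; "ee_rot": TCP orientation; "ft_force": force on the tool from outside, world axes, zero at the start; "torque": the same for the moment, N m; "grip_width": opening from 0.0 (shut) to 1.0 (fully open).
Only numpy, scipy, OpenCV 4.12 (cv2) and the standard library are available. Lean on these libraries where they do the work, as an engineer would, in place of code of your own. Each camera call takes 0.05 s, during which the arm holds its last target. There are 200 camera calls.

## Working session

There is one attempt and no reset: what is moved stays moved. The work goes in short steps, Python scripts to look and compute and a shell command to move; the robot and the scene stay as the last step left them, time stands still between calls to the robot, and variables do not carry over. Pictures are saved under pics/ and viewed, about 8 in all and at most 12, crops included, and the job is handed in when it is done.

```bash
mkdir -p pics; python3 - <<'E'
from workcell import manip
import cv2
o=manip.get_obs();print({k:o[k] for k in('clock','position','ee_rot','grip_width','ft_force')})
for c in('scene','top'):
    im=manip.camera(c);cv2.imwrite(f'pics/{c}0.png',im[:,:,::-1])
    i=manip.camera_info(c);print(c,i)
    for q in('press','handle','jar','lid_top','knob_top','gauge','cradle','beam'):
        print(q,[(round(d['conf'],2),[round(v) for v in d['bbox']]) for d in manip.recognise(c,q)][:3])
E
```

```text
{'clock': 0.0, 'position': array([ 0.20820261, -0.58892228,  0.24950837]), 'ee_rot': array([ 9.85598964e-01,  1.69098121e-01, -1.33733977e-04, -6.99393949e-04]), 'grip_width': 0.9991247247545829, 'ft_force': array([-0.25885015,  0.63037544, -0.30230704])}
scene {'mtx': array([[457.24142324,   0.        , 320.70221417],
       [  0.        , 457.24142324, 200.49860264],
       [  0.        ,   0.        ,   1.        ]]), 'xyz': array([ 1.10540114, -0.77720257,  1.19682435]), 'rotation': array([ 0.88257969,  0.30022613, -0.11593879, -0.34274707])}
press [(0.63, [306, 164, 428, 275])]
handle [(0.94, [328, 194, 380, 228]), (0.73, [288, 154, 330, 189]), (0.66, [385, 137, 445, 190])]
jar [(0.63, [352, 198, 371, 225])]
lid_top [(0.7, [353, 197, 372, 210]), (0.36, [327, 191, 379, 230])]
knob_top [(0.8, [373, 166, 391, 210]), (0.57, [372, 198, 385, 213])]
gauge [(0.78, [304, 166, 432, 274])]
cradle [(0.9, [324, 189, 378, 229]), (0.77, [287, 150, 333, 188])]
beam [(0.81, [305, 165, 431, 272])]
top {'mtx': array([[434.62842306,   0.        , 321.01147199],
       [  0.        , 434.62842306, 201.75922861],
       [  0.        ,   0.        ,   1.        ]]), 'xyz': array([ 0.44786277, -0.00598162,  1.58978195]), 'rotation': array([-0.70336821,  0.71012111, -0.02299216,  0.02173763])}
press [(0.75, [255, 121, 333, 231])]
handle [(0.75, [281, 172, 305, 227]), (0.58, [246, 255, 294, 280])]
jar [(0.72, [284, 179, 300, 197])]
lid_top [(0.74, [162, 164, 233, 214])]
knob_top [(0.54, [276, 153, 295, 174]), (0.47, [460, 232, 491, 251])]
gauge [(0.93, [257, 120, 331, 229])]
cradle [(0.64, [244, 259, 294, 281]), (0.44, [252, 123, 333, 229])]
beam [(0.87, [253, 119, 332, 230]), (0.27, [279, 175, 304, 225])]
```

View pics/scene0.png

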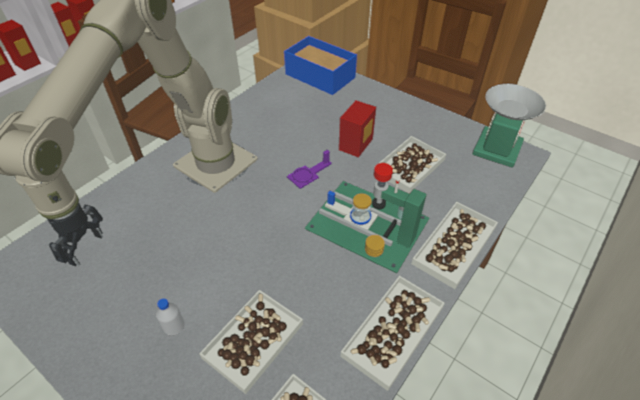

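View pics/top0.png

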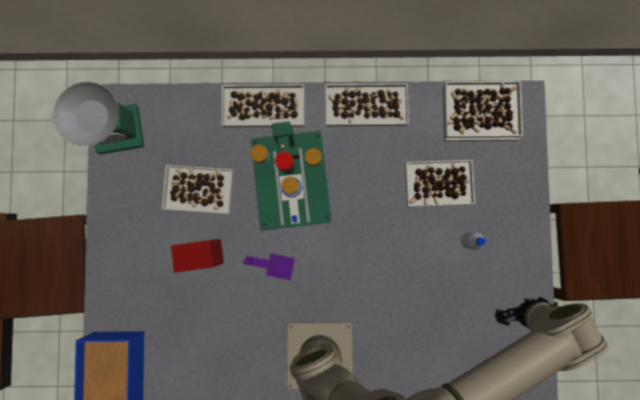

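In the scene view the press is at about (370,225). The blue handle is at (331,197) and the purple look-alike at (310,170). In the top view the knob is at (285,160), the lid at (291,185) and the blue handle at (295,218), with the purple piece at (270,265). The handle I need is the blue one, because it stands on the white carriage between the press rails. I'll measure by colour and confirm in one crop.

```bash
cat > h.py <<'E'
import numpy as np,cv2
from scipy.spatial.transform import Rotation as R
from workcell import manip
def ray(c,uv):
    i=manip.camera_info(c);K=i['mtx'];d=np.array([(uv[0]-K[0,2])/K[0,0],(uv[1]-K[1,2])/K[1,1],1.])
    if c=='wrist':
        t=np.hypot(d[0],d[1]);d=np.array([*(d[:2]/max(t,1e-9)*np.sin(t)),np.cos(t)])
    q=i['rotation'];M=R.from_quat(q) if np.size(q)==4 else R.from_matrix(q)
    return np.array(i['xyz']),M.apply(d)
def atz(c,uv,z):
    p,d=ray(c,uv);return p+d*(z-p[2])/d[2]
def proj(c,P):
    i=manip.camera_info(c);K=i['mtx'];d=R.from_quat(i['rotation']).inv().apply(np.array(P)-i['xyz'])
    if c=='wrist':
        r=np.hypot(d[0],d[1]);t=np.arctan2(r,d[2]);x=d[:2]/max(r,1e-9)*t
    else: x=d[:2]/d[2]
    return np.array([K[0,0]*x[0]+K[0,2],K[1,1]*x[1]+K[1,2]])
def blobs(im,lo,hi,box,n=3,mn=6):
    l,t,r,b=box;h=cv2.cvtColor(im,cv2.COLOR_RGB2HSV)[t:b,l:r]
    m=cv2.inRange(h,lo,hi);k,_,s,c=cv2.connectedComponentsWithStats(m)
    o=[(int(s[j,4]),(s[j,:4]+[l,t,0,0]).tolist(),(c[j]+[l,t]).round(1).tolist()) for j in range(1,k) if s[j,4]>=mn]
    return sorted(o)[::-1][:n]
E
python3 - <<'E'
from h import *
t=cv2.imread('pics/top0.png')[:,:,::-1].copy();s=cv2.imread('pics/scene0.png')[:,:,::-1].copy()
for n,im,box in(('top',t,(240,115,340,240)),('scene',s,(300,155,435,280))):
    print(n,'red',blobs(im,(0,150,90),(8,255,255),box),'\n blue',blobs(im,(105,130,60),(125,255,255),box),'\n brass',blobs(im,(12,120,90),(24,255,255),box),'\n green',blobs(im,(60,80,40),(90,255,255),box,1))
h=cv2.cvtColor(t,cv2.COLOR_RGB2HSV)
m=cv2.inRange(h,(60,80,40),(90,255,255));m[:,:240]=0;m[:,340:]=0;m[:134]=0;m[240:]=0
c=max(cv2.findContours(m,0,2)[0],key=cv2.contourArea);r=cv2.minAreaRect(c);b=cv2.boxPoints(r)
print(r,[(p.round(1).tolist(),atz('top',p,.012)[:2].round(3).tolist()) for p in b])
a=cv2.resize(t[115:290,235:345],None,fx=3,fy=3,interpolation=2);b=cv2.resize(s[140:280,280:435],None,fx=3,fy=3,interpolation=2)
o=np.zeros((525,330+465,3),np.uint8);o[:525,:330]=a;o[:420,330:]=b;cv2.imwrite('pics/crop1.png',o[:,:,::-1])
E
```

```text
top red [(251, [275, 152, 19, 18], [284.0, 160.1])] 
 blue [(22, [292, 216, 5, 6], [294.2, 218.2])] 
 brass [(226, [251, 145, 17, 17], [258.7, 152.8]), (214, [282, 177, 16, 17], [289.7, 184.9]), (213, [305, 149, 17, 16], [312.8, 156.3])] 
 green [(4012, [252, 123, 79, 107], [290.8, 179.6])]
scene red [(272, [375, 163, 18, 19], [382.9, 171.9])] 
 blue [(82, [328, 191, 7, 14], [330.9, 197.3]), (32, [351, 217, 19, 7], [359.8, 221.4])] 
 brass [(330, [366, 235, 18, 22], [374.3, 245.3]), (210, [354, 194, 17, 15], [361.8, 200.7])] 
 green [(3504, [306, 186, 123, 87], [380.2, 228.6])]
((290.3525390625, 179.0554962158203), (93.26583099365234, 70.53203582763672), 83.41805267333984) [([250.0, 136.8000030517578], [0.789, 0.249]), ([320.0, 128.6999969482422], [0.817, -0.008]), ([330.70001220703125, 221.3000030517578], [0.476, -0.044]), ([260.70001220703125, 229.39999389648438], [0.449, 0.21])]
```

View pics/crop1.png

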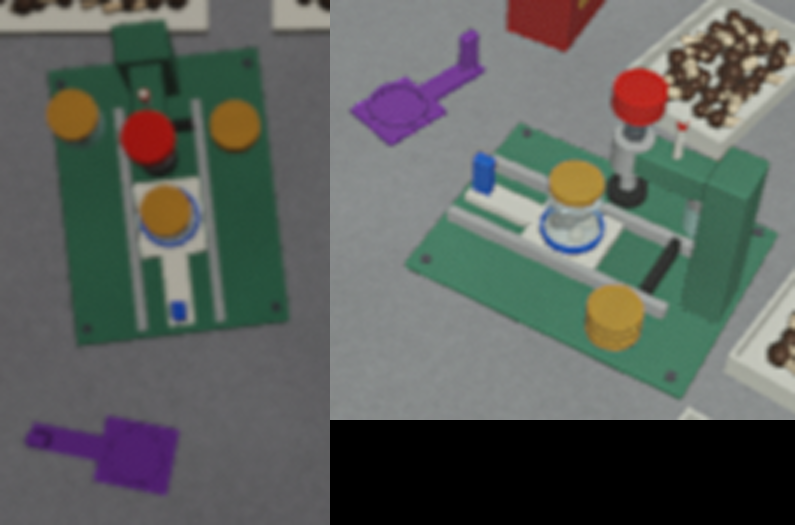

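The crop confirms it: the blue handle stands on the white carriage in the press. The purple piece lies loose below it.

```bash
python3 - <<'E'
from h import *
def tri(a,b):
    p,d=ray('top',a);q,e=ray('scene',b);s=np.linalg.lstsq(np.c_[d,-e],q-p,rcond=None)[0];A=p+d*s[0];B=q+e*s[1];return (A+B)/2,np.linalg.norm(A-B)
K=atz('top',(284.3,160.3),.275);H=atz('top',(294.2,218.4),.077);L=atz('top',(289.9,185.1),.106)
print(K,H,L)
v=L-H;print('yaw',np.arctan2(v[1],v[0]),np.hypot(*v[:2]));v=K-H;print(np.arctan2(v[1],v[0]),np.hypot(*v[:2]))
print(tri((289.9,185.1),(361.8,200.7)),tri((284.3,160.3),(383,170)))
for P in(K,[*H[:2],.065],L):print(proj('scene',P))
o=manip.get_obs();print(R.from_quat(o['ee_rot']).as_matrix().round(3))
E
```

```text
[0.65887465 0.10200343 0.275     ] [0.48657011 0.08469877 0.077     ] [0.60009668 0.09705129 0.106     ]
yaw 0.10838097102581581 0.11419661607119007
0.10009503585159023 0.17317132577380906
(array([0.60140139, 0.0980027 , 0.10054783]), np.float64(0.0018658137541888674)) (array([0.66008207, 0.10267744, 0.26907077]), np.float64(0.0006239991620600616))
[382.62431429 168.49325028]
[330.52559357 194.82743009]
[361.12617628 199.57882033]
[[ 0.943  0.333  0.   ]
 [ 0.333 -0.943 -0.   ]
 [ 0.     0.    -1.   ]]
```

```bash
python3 -m jog '[{"offset":[0.27,-0.30,0],"rotation":[0,0,0],"fingers":1},{"offset":[0.27,-0.30,0],"rotation":[0,0,0],"fingers":1},{"offset":[0.27,-0.30,0],"rotation":[0,0,0],"fingers":1},{"offset":[0.27,-0.30,0],"rotation":[0,0,0],"fingers":1},{"offset":[0.27,-0.30,0],"rotation":[0,0,0],"fingers":1},{"offset":[0.27,-0.30,0],"rotation":[0,0,0],"fingers":1},{"offset":[0.27,-0.30,0],"rotation":[0,0,0],"fingers":1},{"offset":[0.27,-0.30,0],"rotation":[0,0,0],"fingers":1}]' 40
```

```text
clock: 1.9
position: [0.3943, -0.14, 0.2507]
ee_rot: [0.986, 0.169, 0.0, 0.001]
ft_force: [1.4, -0.4, 0.7]
grip_width: 0.995
```

```bash
python3 -m jog '[{"offset":[0.27,-0.30,0],"rotation":[0,0,0],"fingers":1},{"offset":[0.27,-0.30,0],"rotation":[0,0,0],"fingers":1},{"offset":[0.27,-0.30,0],"rotation":[0,0,0],"fingers":1},{"offset":[0.27,-0.30,0],"rotation":[0,0,0],"fingers":1},{"offset":[0,0,0],"rotation":[0,0,0.059],"fingers":1},{"offset":[0,0,0],"rotation":[0,0,0.058],"fingers":1},{"offset":[0,0,0],"rotation":[0,0,0],"fingers":1}]'
python3 - <<'E'
from h import *
import time
o=manip.get_obs();print(o['position'],R.from_quat(o['ee_rot']).as_matrix().round(3).tolist())
print(manip.camera_info('wrist'))
im=manip.camera('wrist');cv2.imwrite('pics/w1.png',im[:,:,::-1])
print(blobs(im,(105,130,40),(125,255,255),(0,0,640,400)),blobs(im,(12,120,60),(24,255,255),(0,0,640,400)),blobs(im,(0,150,60),(8,255,255),(0,0,640,400)))
print(proj('wrist',[.4866,.0847,.077]),proj('wrist',[.6,.097,.106]),proj('wrist',[.659,.102,.275]))
E
```

```text
clock: 2.78
position: [0.4866, 0.0819, 0.2503]
ee_rot: [0.999, 0.053, 0.0, 0.0]
ft_force: [-0.4, -1.0, -0.7]
grip_width: 0.999
[0.48658033 0.08190261 0.25033962] [[0.994, 0.106, 0.0], [0.106, -0.994, -0.0], [0.0, 0.0, -1.0]]
{'mtx': array([[309.70691629,   0.        , 315.5842997 ],
       [  0.        , 309.70691629, 205.00675124],
       [  0.        ,   0.        ,   1.        ]]), 'xyz': array([0.56686005, 0.09021488, 0.3747545 ]), 'rotation': array([ 0.73450581, -0.65963876, -0.1066822 ,  0.11830825])}
[(4594, [0, 309, 81, 91], [36.4, 356.7]), (421, [306, 166, 15, 31], [312.9, 181.7]), (213, [282, 79, 64, 27], [315.0, 96.6])] [(3467, [279, 33, 68, 66], [312.3, 65.3]), (853, [368, 0, 55, 21], [393.9, 8.2]), (693, [24, 214, 63, 22], [54.6, 224.5])] [(9853, [0, 204, 135, 112], [68.9, 258.6])]
[312.52563244 187.56098812] [312.0671107   67.30335161] [ 311.05854735 -126.21285145]
```

View pics/w1.png

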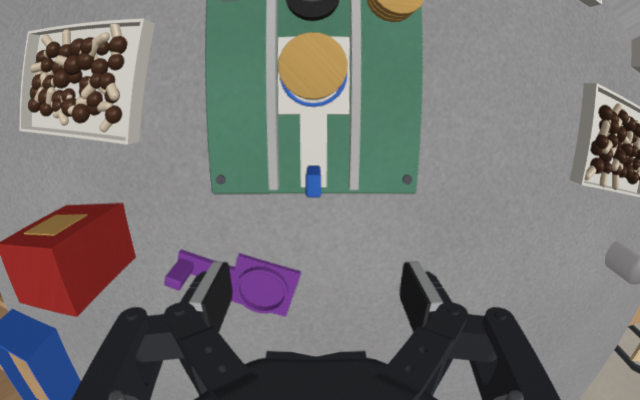

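The wrist view puts the blue handle at (313,185), which agrees with the prediction. The purple look-alike is at (240,280), clear of the path. The wrist camera sits 80 mm ahead of the tool, towards the press, so I'll check the joint margin for a half turn.

```bash
python3 - <<'E'
from h import *
print(manip.get_obs()['joint_pos'].round(3), manip.get_obs()['clock'])
E
```

```text
[ 0.498  0.102 -0.794  1.765  0.076  1.306 -1.776] 2.825
```

```bash
python3 -m jog '[{"offset":[0,-0.019,0],"rotation":[0,0,0.09],"fingers":1},{"offset":[0,0,0],"rotation":[0,0,0.09],"fingers":1}]'; python3 -c "
from h import *
print(manip.get_obs()['joint_pos'].round(3))"
```

```text
clock: 3.08
position: [0.4862, 0.0846, 0.2504]
ee_rot: [0.992, -0.128, 0.0, 0.0]
ft_force: [-0.3, 0.5, -0.7]
grip_width: 0.999
[ 0.474  0.1   -0.775  1.765  0.072  1.305 -2.145]
```

```bash
python3 -m jog '[{"offset":[0,0,0],"rotation":[0,0,-0.0875],"fingers":1},{"offset":[0,0,0],"rotation":[0,0,-0.0875],"fingers":1},{"offset":[0,0,0],"rotation":[0,0,-0.0875],"fingers":1},{"offset":[0,0,0],"rotation":[0,0,-0.0875],"fingers":1},{"offset":[0,0,0],"rotation":[0,0,-0.0875],"fingers":1},{"offset":[0,0,0],"rotation":[0,0,-0.0875],"fingers":1},{"offset":[0,0,0],"rotation":[0,0,-0.0875],"fingers":1},{"offset":[0,0,0],"rotation":[0,0,-0.0875],"fingers":1}]' >/dev/null
python3 -m jog '[{"offset":[0,0,0],"rotation":[0,0,-0.0875],"fingers":1},{"offset":[0,0,0],"rotation":[0,0,-0.0875],"fingers":1},{"offset":[0,0,0],"rotation":[0,0,-0.0875],"fingers":1},{"offset":[0,0,0],"rotation":[0,0,-0.0875],"fingers":1},{"offset":[0,0,0],"rotation":[0,0,-0.0875],"fingers":1},{"offset":[0,0,0],"rotation":[0,0,-0.0875],"fingers":1},{"offset":[0,0,0],"rotation":[0,0,-0.0875],"fingers":1},{"offset":[0,0,0],"rotation":[0,0,-0.0875],"fingers":1}]' >/dev/null
python3 -m jog '[{"offset":[0,0,0],"rotation":[0,0,-0.0875],"fingers":1},{"offset":[0,0,0],"rotation":[0,0,-0.0875],"fingers":1},{"offset":[0,0,0],"rotation":[0,0,-0.0875],"fingers":1},{"offset":[0,0,0],"rotation":[0,0,-0.0875],"fingers":1},{"offset":[0,0,0],"rotation":[0,0,0],"fingers":1},{"offset":[0,0,0],"rotation":[0,0,0],"fingers":1}]'
python3 -c "
from h import *
o=manip.get_obs();print(o['joint_pos'].round(3),R.from_quat(o['ee_rot']).as_matrix().round(3))"
```

```text
clock: 5.82
position: [0.4863, 0.0845, 0.2504]
ee_rot: [-0.051, 0.999, -0.0, 0.0]
ft_force: [0.3, -0.3, 0.3]
grip_width: 1.001
[ 0.718  0.146 -1.048  1.756  0.131  1.314  1.313] [[-0.995 -0.101  0.   ]
 [-0.101  0.995 -0.   ]
 [-0.    -0.    -1.   ]]
```

```bash
python3 -m jog '[{"offset":[0,0,0.3167],"rotation":[0,0,0],"fingers":1},{"offset":[0,0,0.3167],"rotation":[0,0,0],"fingers":1},{"offset":[0,0,0.3167],"rotation":[0,0,0],"fingers":1},{"offset":[0,0,0.3167],"rotation":[0,0,0],"fingers":1},{"offset":[0,0,0],"rotation":[0,0,0],"fingers":1}]'
python3 -m jog '[{"offset":[0,0,0],"rotation":[0,0,0],"fingers":-1},{"offset":[0,0,0],"rotation":[0,0,0],"fingers":-1},{"offset":[0,0,0],"rotation":[0,0,0],"fingers":-1},{"offset":[0,0,0],"rotation":[0,0,0],"fingers":-1},{"offset":[0,0,0],"rotation":[0,0,0],"fingers":-1},{"offset":[0,0,0],"rotation":[0,0,0],"fingers":-1}]' 40
```

```text
clock: 6.45
position: [0.484, 0.0845, 0.0579]
ee_rot: [-0.051, 0.999, 0.0, -0.003]
ft_force: [0.3, -0.3, 1.2]
grip_width: 0.999
clock: 7.2
position: [0.4867, 0.0846, 0.0611]
ee_rot: [-0.052, 0.999, -0.0, 0.001]
ft_force: [-1.2, -0.8, 7.6]
grip_width: 0.178
```

```bash
python3 -m jog '[{"offset":[-0.033,0,0],"rotation":[0,0,0],"fingers":-1},{"offset":[-0.033,0,0],"rotation":[0,0,0],"fingers":-1},{"offset":[-0.033,0,0],"rotation":[0,0,0],"fingers":-1},{"offset":[-0.033,0,0],"rotation":[0,0,0],"fingers":-1},{"offset":[-0.033,0,0],"rotation":[0,0,0],"fingers":-1},{"offset":[-0.033,0,0],"rotation":[0,0,0],"fingers":-1},{"offset":[-0.033,0,0],"rotation":[0,0,0],"fingers":-1},{"offset":[-0.033,0,0],"rotation":[0,0,0],"fingers":-1}]'
python3 -m jog '[{"offset":[-0.02,0,0],"rotation":[0,0,0],"fingers":-1},{"offset":[-0.02,0,0],"rotation":[0,0,0],"fingers":-1},{"offset":[-0.02,0,0],"rotation":[0,0,0],"fingers":-1},{"offset":[0,0,0],"rotation":[0,0,0],"fingers":-1}]'
```

```text
clock: 8.2
position: [0.5246, 0.0891, 0.0611]
ee_rot: [-0.052, 0.999, -0.001, -0.001]
ft_force: [-12.6, -2.3, 15.3]
grip_width: 0.184
clock: 8.7
position: [0.534, 0.0901, 0.0611]
ee_rot: [-0.052, 0.999, -0.0, -0.001]
ft_force: [-8.5, -0.4, 13.0]
grip_width: 0.183
```

```bash
python3 -m jog '[{"offset":[-0.0133,0,0],"rotation":[0,0,0],"fingers":-1},{"offset":[-0.0133,0,0],"rotation":[0,0,0],"fingers":-1},{"offset":[-0.0133,0,0],"rotation":[0,0,0],"fingers":-1},{"offset":[0,0,0],"rotation":[0,0,0],"fingers":-1}]'
python3 -m jog '[{"offset":[-0.0133,0,0],"rotation":[0,0,0],"fingers":-1},{"offset":[-0.0133,0,0],"rotation":[0,0,0],"fingers":-1},{"offset":[0,0,0],"rotation":[0,0,0],"fingers":-1}]'
```

```text
clock: 9.2
position: [0.5398, 0.0907, 0.0611]
ee_rot: [-0.052, 0.999, -0.0, -0.001]
ft_force: [-8.9, -0.8, 12.9]
grip_width: 0.184
clock: 9.57
position: [0.5437, 0.0911, 0.0611]
ee_rot: [-0.052, 0.999, -0.0, -0.001]
ft_force: [-9.0, -0.3, 12.7]
grip_width: 0.183
```

```bash
python3 -m jog '[{"offset":[-0.0133,0,0],"rotation":[0,0,0],"fingers":-1},{"offset":[0,0,0],"rotation":[0,0,0],"fingers":-1}]'
python3 -m jog '[{"offset":[-0.0133,0,0],"rotation":[0,0,0],"fingers":-1},{"offset":[0,0,0],"rotation":[0,0,0],"fingers":-1}]'
```

```text
clock: 9.82
position: [0.5447, 0.0912, 0.0611]
ee_rot: [-0.052, 0.999, -0.001, -0.002]
ft_force: [-15.2, -2.0, 19.2]
grip_width: 0.179
clock: 10.07
position: [0.5448, 0.0912, 0.061]
ee_rot: [-0.052, 0.999, -0.001, -0.004]
ft_force: [-27.1, -3.7, 29.7]
grip_width: 0.181
```

```bash
python3 -m jog '[{"offset":[0.014,0,0],"rotation":[0,0,0],"fingers":-1},{"offset":[0,0,0],"rotation":[0,0,0],"fingers":1},{"offset":[0,0,0],"rotation":[0,0,0],"fingers":1},{"offset":[0,0,0],"rotation":[0,0,0],"fingers":1},{"offset":[0,0,0],"rotation":[0,0,0],"fingers":1},{"offset":[0,0,-0.02],"rotation":[0,0,0],"fingers":1}]'
python3 -m jog '[{"offset":[0,0,-0.15],"rotation":[0,0,0],"fingers":1},{"offset":[0.1,0,-0.3],"rotation":[0,0,0],"fingers":1},{"offset":[0.35,0,-0.2],"rotation":[0,0,0],"fingers":1},{"offset":[0.35,0,-0.2],"rotation":[0,0,0],"fingers":-1},{"offset":[0.1,0,-0.35],"rotation":[0,0,0],"fingers":-1},{"offset":[0,0,-0.35],"rotation":[0,0,0],"fingers":-1},{"offset":[0,0,-0.25],"rotation":[0,0,0],"fingers":-1}]'
python3 - <<'E'
from h import *
o=[]
for c,b in(('scene',(280,140,440,280)),('top',(235,115,345,240))):
    im=manip.camera(c);l,t,r,d=b;cr=cv2.resize(im[t:d,l:r],None,fx=2.9,fy=2.9,interpolation=2);o.append(cr)
    print(c,'red',blobs(im,(0,150,90),(8,255,255),b,2),'blue',blobs(im,(105,130,60),(125,255,255),b),'brass',blobs(im,(12,120,90),(24,255,255),b))
h=max(x.shape[0] for x in o);o=[cv2.copyMakeBorder(x,0,h-x.shape[0],0,0,0) for x in o]
cv2.imwrite('pics/c2.png',np.hstack(o)[:,:,::-1]);print(np.hstack(o).shape)
E
```

```text
clock: 10.82
position: [0.5463, 0.0909, 0.0632]
ee_rot: [-0.052, 0.999, -0.0, -0.0]
ft_force: [-0.6, -0.8, -0.4]
grip_width: 0.998
clock: 11.7
position: [0.42, 0.078, 0.3337]
ee_rot: [-0.053, 0.999, -0.001, 0.002]
ft_force: [0.6, -0.2, -0.9]
grip_width: 0.144
scene red [(342, [340, 140, 31, 17], [353.0, 146.0]), (272, [375, 163, 18, 19], [382.9, 171.9])] blue [(80, [342, 198, 8, 13], [345.8, 204.0]), (33, [366, 224, 20, 7], [375.3, 228.4])] brass [(331, [365, 235, 19, 22], [374.3, 245.3]), (132, [369, 203, 18, 13], [377.4, 210.1]), (6, [363, 140, 3, 3], [363.7, 140.7])]
top red [(250, [275, 152, 18, 18], [283.9, 160.1])] blue [(22, [290, 199, 5, 6], [292.3, 201.8])] brass [(225, [251, 145, 17, 17], [258.7, 152.8]), (213, [305, 149, 17, 16], [312.8, 156.3]), (62, [281, 164, 15, 13], [289.6, 172.1])]
(406, 783, 3)
```

View pics/c2.png

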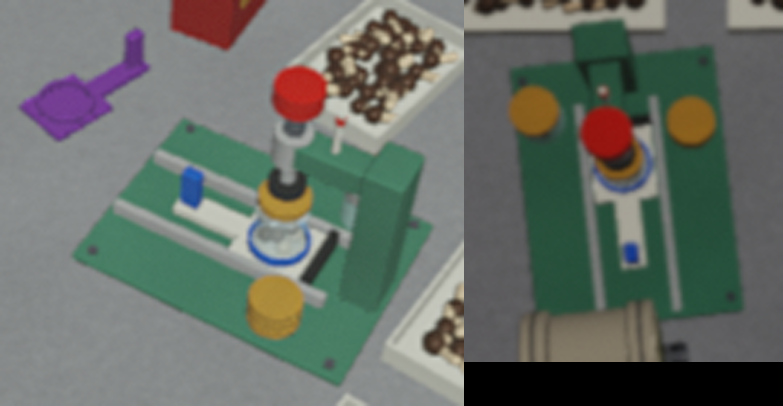

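The carriage is against the black stop, with the lid under the foot and the knob still up. Next I'll move over the knob with shut fingers.

```bash
python3 -m jog '[{"offset":[-0.4,0,0],"rotation":[0,0,0],"fingers":-1},{"offset":[-0.4,0,0],"rotation":[0,0,0],"fingers":-1},{"offset":[-0.4,0,0],"rotation":[0,0,0],"fingers":-1},{"offset":[-0.4,0,0],"rotation":[0,0,0],"fingers":-1},{"offset":[0,0,0],"rotation":[0,0,0],"fingers":-1},{"offset":[0,0,0.1],"rotation":[0,0,0],"fingers":-1},{"offset":[0,0,0],"rotation":[0,0,0],"fingers":-1}]'
python3 - <<'E'
from h import *
print(manip.get_obs()['joint_pos'].round(2))
o=[]
for c,b in(('scene',(320,110,460,240)),('wrist',(120,0,520,400))):
    im=manip.camera(c);l,t,r,d=b;o.append(cv2.resize(im[t:d,l:r],(390,400),interpolation=2))
cv2.imwrite('pics/c3.png',np.hstack(o)[:,:,::-1])
E
```

```text
clock: 12.68
position: [0.6208, 0.0979, 0.314]
ee_rot: [-0.057, 0.998, -0.005, -0.005]
ft_force: [-0.1, -0.2, 0.7]
grip_width: -0.002
[ 0.5   0.53 -1.1   1.3   0.47  1.59  1.15]
```

View pics/c3.png

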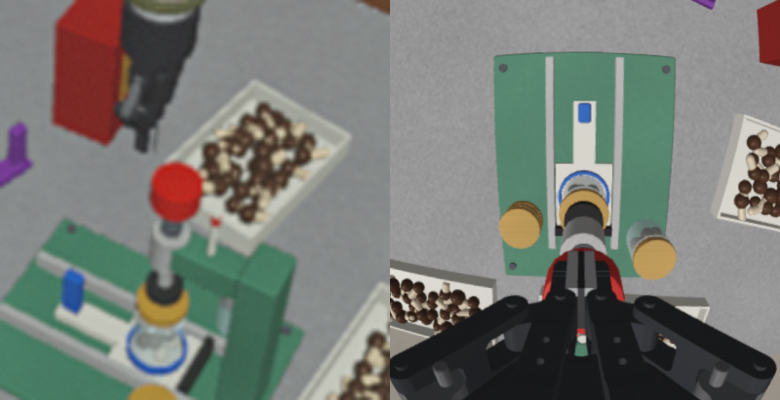

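The scene view shows the fingertips above and about 40 mm short of the knob, since the row speed was limited. I'll finish the move.

```bash
python3 -m jog '[{"offset":[-0.128,0,0],"rotation":[0,0,0],"fingers":-1},{"offset":[-0.128,0,0],"rotation":[0,0,0],"fingers":-1},{"offset":[0,0,0],"rotation":[0,0,0],"fingers":-1},{"offset":[0,0,0],"rotation":[0,0,0],"fingers":-1}]'; python3 -c "
from h import *
o=manip.get_obs();print(o['position'],R.from_quat(o['ee_rot']).as_matrix().round(4))"
```

```text
clock: 13.28
position: [0.6597, 0.1027, 0.3146]
ee_rot: [-0.057, 0.998, -0.004, -0.005]
ft_force: [-0.1, 0.5, 0.6]
grip_width: 0.003
[0.65971376 0.10274462 0.31456645] [[-0.9936 -0.113  -0.0092]
 [-0.1129  0.9936 -0.0085]
 [ 0.0101 -0.0074 -0.9999]]
```

```bash
python3 -m jog '[{"offset":[0,0,0.05],"rotation":[0,0,0],"fingers":-1},{"offset":[0,0,0.05],"rotation":[0,0,0],"fingers":-1},{"offset":[0,0,0],"rotation":[0,0,0],"fingers":-1}]' 
python3 -m jog '[{"offset":[0,0,0.02],"rotation":[0,0,0],"fingers":-1},{"offset":[0,0,0.02],"rotation":[0,0,0],"fingers":-1},{"offset":[0,0,0.02],"rotation":[0,0,0],"fingers":-1},{"offset":[0,0,0],"rotation":[0,0,0],"fingers":-1},{"offset":[0,0,0],"rotation":[0,0,0],"fingers":-1}]'
```

```text
clock: 13.65
position: [0.6598, 0.1023, 0.2978]
ee_rot: [-0.056, 0.998, -0.004, -0.006]
ft_force: [-0.3, -0.0, 0.6]
grip_width: -0.0
clock: 14.28
position: [0.6601, 0.1027, 0.29]
ee_rot: [-0.057, 0.998, -0.004, -0.005]
ft_force: [-0.1, 0.2, 3.5]
grip_width: -0.002
```

```bash
python3 -m jog '[{"offset":[0,0,0.02],"rotation":[0,0,0],"fingers":-1},{"offset":[0,0,0.02],"rotation":[0,0,0],"fingers":-1},{"offset":[0,0,0.02],"rotation":[0,0,0],"fingers":-1},{"offset":[0,0,0.02],"rotation":[0,0,0],"fingers":-1},{"offset":[0,0,0.02],"rotation":[0,0,0],"fingers":-1},{"offset":[0,0,0.02],"rotation":[0,0,0],"fingers":-1},{"offset":[0,0,0],"rotation":[0,0,0],"fingers":-1},{"offset":[0,0,0],"rotation":[0,0,0],"fingers":-1}]' 
python3 -m jog '[{"offset":[0,0,0.02],"rotation":[0,0,0],"fingers":-1},{"offset":[0,0,0],"rotation":[0,0,0],"fingers":-1},{"offset":[0,0,0],"rotation":[0,0,0],"fingers":-1}]'
```

```text
clock: 15.28
position: [0.6601, 0.1027, 0.2723]
ee_rot: [-0.057, 0.998, -0.004, -0.005]
ft_force: [0.0, 0.9, 9.5]
grip_width: -0.001
clock: 15.65
position: [0.6601, 0.1027, 0.2696]
ee_rot: [-0.057, 0.998, -0.004, -0.005]
ft_force: [0.4, 0.3, 9.6]
grip_width: -0.0
```

```bash
python3 -m jog '[{"offset":[0,0,0.014],"rotation":[0,0,0],"fingers":-1},{"offset":[0,0,0.012],"rotation":[0,0,0],"fingers":-1},{"offset":[0,0,0],"rotation":[0,0,0],"fingers":-1},{"offset":[0,0,0],"rotation":[0,0,0],"fingers":-1},{"offset":[0,0,0],"rotation":[0,0,0],"fingers":-1},{"offset":[0,0,0],"rotation":[0,0,0],"fingers":-1}]' 
python3 - <<'E'
from h import *
o=manip.get_obs();print(o['position'],o['ft_force'])
a=[]
for c,b in(('scene',(320,110,460,250)),('wrist',(220,100,420,300))):
    im=manip.camera(c);l,t,r,d=b;a.append(cv2.resize(im[t:d,l:r],(390,390),interpolation=2))
    if c=='scene':
        print('red',blobs(im,(0,150,90),(8,255,255),b,3,3))
        for z in(.245,.247,.249):print(z,proj('scene',[.6595,.1025,z]),proj('scene',[.6595+.048*.994,.1025+.048*.105,z]))
cv2.imwrite('pics/c4.png',np.hstack(a)[:,:,::-1])
E
```

```text
clock: 16.4
position: [0.6601, 0.1027, 0.2661]
ee_rot: [-0.056, 0.998, -0.004, -0.004]
ft_force: [0.2, -1.3, 12.1]
grip_width: 0.001
[0.66014081 0.10268455 0.26610668] [ 0.22079518 -1.32027058 12.08338116]
red [(1174, [340, 110, 35, 47], [354.6, 130.4]), (202, [374, 171, 17, 17], [381.8, 180.0])]
0.245 [381.87054235 175.83435274] [396.60037437 181.8530388 ]
0.247 [381.93795938 175.35222956] [396.68489173 181.37147219]
0.249 [382.00552346 174.86905475] [396.76959577 180.88884189]
```

View pics/c4.png

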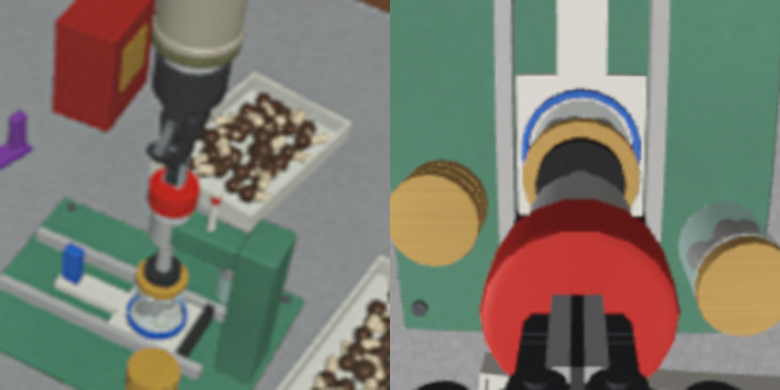

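The fingers rest on the middle of the knob. It is about 28 mm down by TCP height, and the force matches the spring model. The foot is on the lid, the jar is upright and the carriage is home, so I'm handing in.

```bash
python3 -c "
from workcell import manip
o=manip.get_obs();print(o['position'],o['ft_force'],abs(o['joint_velocities']).max());print(manip.hand_in())"
```

```text
[0.66012768 0.10272001 0.26611472] [-1.92501824 -1.0157533  11.27079349] 0.0021752902705407555
the job is handed in; nothing more can be done
None
```

I gripped the blue handle and slid the carriage about 58 mm, until the force climbed and it stopped moving against the end stop. I then released it and pressed the red knob down with shut fingers. The job was handed in at about 16.5 s, with the knob still held.

- **Knob:** the last TCP height was 0.2661 m, which puts the knob about 28 mm down. The force was 11–12 N, against about 11.4 N expected. The knob moved about 6 px in the scene picture, against 6.7 px expected, so that rough check fits.
- **Jar and lid:** the last pictures show the carriage home, the jar upright and the foot on the lid. I had no direct reading of how far the lid went on; the matching force suggests it is fully on.
- **Other things:** those visible in the last pictures look undisturbed. I didn't recheck the ones out of view, such as the rinse bottle. No check failed.

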